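# Press the cut-outs on the collage box into their pads, in order

## Robot

A 6-joint arm with a two-finger parallel gripper is mounted at the origin on the work surface. World frame = base frame: x ahead of the robot, y to its left, z up, the work surface at z = 0. Lengths are in m, angles in rad, forces in N, time in s.
With the tool pointing down it reaches from about 0.35 to 0.975 m from the base axis. Payload 4.9 kg.
Tool frame: the origin (TCP) lies midway between the tips of the shut fingers; the grasp point (between the pads) lies behind it (manip.tcp_to_grasp is the z of the grasp point in the tool frame, in m); z points along the fingers, y is the direction in which the jaws open and shut (so a half turn about z gives the same grasp; the last joint's range is limited). The gripper opens to 85 mm and grips with 20 to 120 N. Pads are 22 mm wide; open, the fingers measure 114 mm over their backs; the gripper's body (76 mm by 85 mm) begins 54 mm behind the grasp point. The pads swing forward as they close: fully open they stand 13 mm farther back than shut.
Start: joints at [-1.277, 0.053, 1.613, -0, 1.476, -0.119], TCP at [0.251, -0.572, 0.198] pointing down, gripper open.
Joint ranges: [-3.01, 3.01], [-1.01, 2.22], [0.06, 2.58], [-1.02, 4.17], [0.09, 2.62], [-3.14, 3.14]. Speed limits (rad/s): [2.57, 2.57, 3.14, 3.14, 3.14, 3.14].

## Interface

Orientations are given as a unit quaternion [w, x, y, z].
In Python, from plant import status, vision, order, regions_of, manip gives the robot as it stands. The module is installed in compiled form; this text tells all that it offers.
- The arm moves only by the shell command python3 -m crank 'ROWS'. ROWS is JSON, one flat list of numbers, 5 for each row, row after row: the shift along the tool's x, y, z in mm, then the turn about the tool's z in degrees, then the opening in per cent of the stroke, from 0 (shut) to 100 (fully open). In form: [tx, ty, tz, yaw, fingers, tx, ty, tz, yaw, fingers, ...]. A call has exactly 10 rows; each row is the pose to reach, as a shift and turn from the pose commanded when the call began, along the tool's axes at that moment; what a row does not reach only later rows make up. A row lasts 1/10 s, in which the tool goes at most 50 mm and 8.59 degrees, less where a joint would pass 70% of its speed; a pose out of reach is approached as far as the arm can. A call with a gripper value outside its range is refused whole. The fingers move at their own pace and stop on an object; the grip force is fixed at half the most. Time passes only in rows, so rows that repeat a pose let the fingers close, or fill a call up. It gives the time, the measured TCP pose, the force and the opening at its end, in the units of the state.
- status.state(): the state, without advancing time (a new reading comes with each control period).
- vision.grab_frame(name): name is "side" or "top"; returns (picture, depth): 420x560x3 uint8, red, green, blue; 420x560 float32, m along the optical axis (not along the pixel's ray), 0 where there is no reading.
- vision.get_calibration(name): a dict with "camera_matrix" (3x3 intrinsics, pixels), "R" (3x3) and "t" (3): a world point X has camera coordinates R X + t. Camera axes: x right, y down, z forward; pixel columns grow to the right and rows downward; lengths in m; the calibration is good to about 2 mm. A picture is of the moment at which its call begins. get_calibration takes no time and is no camera call.
- order.job_done(): hands the job in, once; it reports no verdict.
Trained networks look in the newest picture that a camera, given by its name, has taken for a name from the list of things; names that differ only in an ending like _2 or _b are one class to them, and where a whole thing is asked for, a point or a joint stands for the part that bears it (a point fixed in the world has none). Each returns a list of dicts, best first, with "confidence" (0 to 1); they miss things now and then, are a little off and sometimes report something else, mostly with a low value. They report only what shows in the picture. A call takes as long as a camera call.
- regions_of(camera, name): "region" (420x560 bool, what is visible of it) and "extent" ([centre column, centre row, width, height] in pixels, round what is visible of it).
The state is a dict: "time": time; "joint_pos": joint angles; "joint_vel": joint speeds; "joint_efforts": joint torques, N m; "tool_pos": TCP position; "tool_rot": TCP orientation; "contact_force": force on the tool from outside, world axes, zero at the start; "ft_torque": the same for the moment, N m; "gripper_width": opening from 0.0 (shut) to 1.0 (fully open).
Only numpy, scipy, OpenCV 4.12 (cv2) and the standard library are available. Lean on these libraries where they do the work, as an engineer would, in place of code of your own. Each camera call takes 0.05 s, during which the arm holds its last target. There are 200 camera calls.

## Task

With shut fingertips, lightly press three of the plywood cut-outs on the craft box down into their soft putty pads, so that each sinks through about half of the gap under it or more: first the house, then the flower, then the fish. Leave the plain round moon alone, as it may still be shifted; pull nothing off the box, leave the other things where they stand, and finish with the hand clear.

Things in the scene. Friction and masses are not known exactly. Their poses are not given: they have to be found in the camera images.
- box: flat brown craft box with a soft, yielding cardboard top, 250 (x) x 330 (y) x 40 mm high, fixed to the table; origin at the middle of its underside on the table. The four cut-outs stand on its top, one near each corner, in any arrangement.
- house_top (a point): HOUSE cut-out: a wall 44 mm wide under a pointed roof 59 mm wide at the eaves, with a small chimney, 68 mm tall overall (its +x is the roof end). 6 mm thick pale plywood, the same wood as the others. This point is on its top face at the middle of the cut-out, z up, 56 mm above the table before pressing.  The cut-out is solid here; press straight down.
- house (a joint): how far the house has been pressed into the soft putty pad under it, in m: 0 as found, 0.010 when its underside is level with the box top, 0.016 (hard stop) when it is pushed right into the yielding box top; negative if pulled up. It starts to give at about 3.2 N, needs about 4.5 N at 4 mm, 6.2 N at 10 mm and 8 N at 16 mm, and stays where it is left (springing back to about 10 mm if pushed deeper).
- house_mount: the place on the box top under the house, fixed; origin on the box's top face, 40 mm above the table, 16 mm under the top face of the unpressed house. Carries the house.
- flower_top (a point): FLOWER cut-out: six round petals around a round middle, 73 mm across. 6 mm thick pale plywood, the same wood as the others. This point is on its top face at the middle of the cut-out, z up, 56 mm above the table before pressing.  The cut-out is solid here; press straight down.
- flower (a joint): how far the flower has been pressed into the soft putty pad under it, in m: 0 as found, 0.010 when its underside is level with the box top, 0.016 (hard stop) when it is pushed right into the yielding box top; negative if pulled up. It starts to give at about 3.2 N, needs about 4.5 N at 4 mm, 6.2 N at 10 mm and 8 N at 16 mm, and stays where it is left (springing back to about 10 mm if pushed deeper).
- flower_mount: the place on the box top under the flower, fixed; origin on the box's top face, 40 mm above the table, 16 mm under the top face of the unpressed flower. Carries the flower.
- fish_top (a point): FISH cut-out: an oval body about 44 mm wide with a rounded nose at its -y end and a forked tail at its +y end, 101 mm long; this point is the middle of the body. 6 mm thick pale plywood, the same wood as the others. This point is on its top face at the middle of the cut-out, z up, 56 mm above the table before pressing.  The cut-out is solid here; press straight down.
- fish (a joint): how far the fish has been pressed into the soft putty pad under it, in m: 0 as found, 0.010 when its underside is level with the box top, 0.016 (hard stop) when it is pushed right into the yielding box top; negative if pulled up. It starts to give at about 3.2 N, needs about 4.5 N at 4 mm, 6.2 N at 10 mm and 8 N at 16 mm, and stays where it is left (springing back to about 10 mm if pushed deeper).
- fish_mount: the place on the box top under the fish, fixed; origin on the box's top face, 40 mm above the table, 16 mm under the top face of the unpressed fish. Carries the fish.
- moon_top (a point): MOON cut-out: a plain round disc 60 mm across; it is to be left alone. 6 mm thick pale plywood, the same wood as the others. This point is on its top face at the middle of the cut-out, z up, 56 mm above the table before pressing. 
- moon (a joint): how far the moon has been pressed into the soft putty pad under it, in m: 0 as found, 0.010 when its underside is level with the box top, 0.016 (hard stop) when it is pushed right into the yielding box top; negative if pulled up. It starts to give at about 3.2 N, needs about 4.5 N at 4 mm, 6.2 N at 10 mm and 8 N at 16 mm, and stays where it is left (springing back to about 10 mm if pushed deeper).
- moon_mount: the place on the box top under the moon, fixed; origin on the box's top face, 40 mm above the table, 16 mm under the top face of the unpressed moon. Carries the moon.
- glue_pot: small clear glue jar, 32 mm across, 40 mm tall, standing near the middle of the box top; loose, a bystander, origin at its underside.
- eraser: dark rubber block 22 x 42 x 9 mm lying on the box top near the middle of its +y edge; loose, a bystander, origin at its underside.
- bead: wooden bead, cylinder 22 mm across and 18 mm tall, standing on the box top near the middle of its -y edge; loose, a bystander, origin at its underside.
- water_cup: clear plastic cup, 70 mm across the rim, 85 mm tall, empty, on the table to the robot's left of the box; loose, a bystander, origin at its underside.
- brush_cup: the same kind of cup with two brushes in it, 195 mm tall overall, on the table to the right of the box; loose, a bystander, origin at its underside.
- paint_jar: jar 56 mm across, 60 mm tall, on the table to the right of the box; loose, a bystander, origin at its underside.
- glue_stick: white cylinder 24 mm across, 85 mm tall, standing beyond the box; loose, a bystander, origin at its underside.

How it is judged:
By the outcome, as a careful person would: the job done as asked, in the order asked, and still so for the second after the job is handed in, with the robot touching nothing.
It also fails if it takes over 42 s, if anything falls off the work surface, if the arm or the gripper's body presses on something with over 40 N, if the wrist force passes 120 N, or if a joint passes its speed limit or range.

## Working session

There is one attempt and no reset: what is moved stays moved. The work goes in short steps, Python scripts to look and compute and a shell command to move; the robot and the scene stay as the last step left them, time stands still between calls to the robot, and variables do not carry over. Pictures are saved under pics/ and viewed, on a budget of 10 in all, crops included, one or two more only if the job needs it, and the job is handed in when it is done.

```bash
mkdir -p pics
cat > h.py <<'E'
import numpy as np, cv2
from plant import status, vision, order, regions_of, manip
def world(cam, d, m):
    c=vision.get_calibration(cam); K=np.array(c["camera_matrix"]);R=np.array(c["R"]);t=np.array(c["t"])
    v,u=np.nonzero(m&(d>0)); z=d[v,u]
    P=np.linalg.inv(K)@np.vstack([u*z,v*z,z]); return (R.T@(P-t[:,None])).T
E
python3 - <<'E'
from h import *
s=status.state(); print(s["time"],s["tool_pos"],s["tool_rot"],s["contact_force"],manip.tcp_to_grasp)
fr={}
for c in("top","side"):
    p,d=vision.grab_frame(c); fr[c]=d; cv2.imwrite(f"pics/{c}0.png",p[...,::-1])
    for n in("house_top","flower_top","fish_top","moon_top","box","glue_pot","eraser","bead"):
        for r in regions_of(c,n)[:2]:
            W=world(c,d,r["region"])
            if len(W): print(c,n,round(r["confidence"],2),np.round(r["extent"]),np.round(np.median(W,0),4),np.round((W.min(0)+W.max(0))/2,3),np.round(W.max(0)-W.min(0),3))
E
```

```text
0.0 [ 0.2505241  -0.5718254   0.19685627] [-1.03045407e-03  9.78774142e-01  2.04939277e-01 -9.50823664e-05] [0.29339343 0.50609615 0.55199171] -0.0187
top house_top 0.78 [206. 266.  21.  28.] [0.4618 0.1773 0.0579] [0.464 0.18  0.052] [0.074 0.059 0.031]
top house_top 0.34 [286. 235.   8.   1.] [ 0.5371 -0.0192  0.0592] [ 0.538 -0.018  0.058] [0.018 0.017 0.016]
top flower_top 0.82 [201. 220.  27.  24.] [0.5832 0.1928 0.0578] [0.584 0.196 0.051] [0.068 0.068 0.028]
top fish_top 0.89 [276. 263.  41.  27.] [ 0.473  -0.0008  0.0577] [0.476 0.005 0.052] [0.055 0.096 0.03 ]
top moon_top 0.93 [277. 208.  25.  22.] [0.6063 0.0048 0.058 ] [0.606 0.006 0.05 ] [0.06  0.058 0.031]
top moon_top 0.28 [208. 269.  22.  21.] [0.4611 0.1757 0.0582] [0.463 0.176 0.054] [0.066 0.052 0.028]
top box 0.74 [245. 241. 140. 108.] [0.5246 0.0856 0.0422] [0.528 0.088 0.043] [0.267 0.344 0.073]
top glue_pot 0.67 [240. 230.  11.  14.] [0.5514 0.0898 0.0814] [0.553 0.09  0.068] [0.028 0.029 0.041]
top eraser 0.65 [191. 242.  21.   9.] [0.526  0.2151 0.0514] [0.526 0.215 0.052] [0.021 0.04  0.014]
top bead 0.42 [2
[... 526 characters left out ...]
78. 297.  31.  44.] [0.5274 0.4138 0.06  ] [0.539 0.41  0.044] [0.079 0.071 0.087]
side moon_top 0.63 [278. 212.  27.  10.] [0.6038 0.0083 0.0558] [0.607 0.008 0.055] [0.058 0.057 0.009]
side moon_top 0.22 [277. 212.  20.  12.] [0.6041 0.0065 0.0557] [0.607 0.006 0.055] [0.061 0.06  0.01 ]
side box 0.7 [276. 249. 146. 100.] [0.4979 0.1239 0.0394] [0.549 0.09  0.039] [0.308 0.343 0.084]
side glue_pot 0.64 [271. 228.  12.  22.] [0.5486 0.0964 0.0673] [0.561 0.082 0.06 ] [0.049 0.049 0.047]
side eraser 0.68 [244. 260.  18.  14.] [0.5235 0.2173 0.0487] [0.526 0.215 0.047] [0.024 0.044 0.012]
side bead 0.45 [301. 218.  10.   4.] [ 0.5357 -0.0146  0.0532] [ 0.538 -0.018  0.05 ] [0.021 0.018 0.02 ]
```

View pics/top0.png

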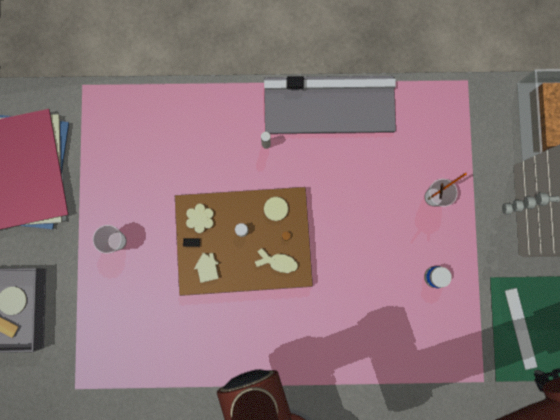

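View pics/side0.png

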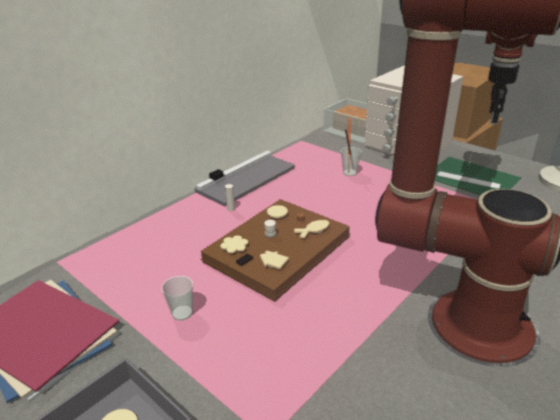

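The top view shows the flower at about (200,218), the house at (207,267), the fish at (283,263) with its tail to the left, and the moon at (276,208). The side view agrees with the networks. Next I'll refine the fish body's centre and work out the shifts.

Run:
```python
from h import *
from scipy.spatial.transform import Rotation as Ro
p,d=vision.grab_frame("top"); r=regions_of("top","fish_top")[0]["region"]
W=world("top",d,r); W=W[W[:,2]>0.05]
g=np.zeros((200,240),np.uint8)
for x,y,_ in W: g[int((x-.38)*1000),int((y+.1)*1000)]=255
g=cv2.morphologyEx(g,cv2.MORPH_CLOSE,np.ones((9,9),np.uint8)); D=cv2.distanceTransform(g,cv2.DIST_L2,5)
i=np.argwhere(D>D.max()-2).mean(0); fish=[.38+i[0]/1000,-.1+i[1]/1000]; print("fish",fish,D.max(),W.min(0),W.max(0))
q=status.state()["tool_rot"]; R=Ro.from_quat(np.r_[q[1:],q[0]]).as_matrix(); print(R.round(4))
pts=[[.251,-.572,.198],[.463,.178,.110],[.584,.195,.110],[*fish,.110]]
for a,b in zip(pts,pts[1:]): print(((np.array(b)-a)@R*1000).round(1))
```

```text
fish [np.float64(0.47003636363636364), np.float64(-0.00749090909090909)] 19.578297 [ 0.44856702 -0.04267203  0.05118705] [0.50547049 0.05540737 0.06571891]
[[ 9.160e-01  4.011e-01  0.000e+00]
 [ 4.011e-01 -9.160e-01  1.000e-04]
 [ 1.000e-04 -0.000e+00 -1.000e+00]]
[ 495. -602.   88.]
[117.7  33.    0. ]
[-185.6  139.8   -0. ]
```

```bash
python3 -m crank '[50,-60,0,0,0, 99,-120,0,0,0, 130,-158,0,0,0, 160,-195,0,0,0, 190,-231,0,0,0, 220,-268,0,0,0, 250,-304,0,0,0, 280,-341,0,0,0, 300,-365,0,0,0, 300,-365,0,0,0]'
```

```text
time: 2.0
tool_pos: [0.3795, -0.1147, 0.1984]
tool_rot: [-0.0, 0.978, 0.207, 0.001]
contact_force: [0.4, 0.5, -0.3]
gripper_width: -0.001
```

```bash
python3 -m crank '[30,-36,0,0,0, 60,-73,0,0,0, 90,-109,0,0,0, 120,-146,0,0,0, 150,-182,0,0,0, 170,-207,0,0,0, 185,-225,20,0,0, 195,-237,60,0,0, 195,-237,88,0,0, 195,-237,88,0,0]'; python3 -c "
from h import *
s=status.state();print(s['tool_pos'],s['tool_rot'],s['contact_force'])"
```

```text
time: 3.0
tool_pos: [0.459, 0.1772, 0.1052]
tool_rot: [0.0, 0.979, 0.205, -0.005]
contact_force: [-0.4, 0.1, 0.0]
gripper_width: -0.002
[0.45895842 0.17722242 0.1051879 ] [ 6.89019790e-05  9.78649965e-01  2.05478020e-01 -4.79833745e-03] [-0.388815    0.10384411  0.03587896]
```

```bash
python3 -m crank '[0,0,10,0,0, 0,0,20,0,0, 0,0,30,0,0, 0,0,36,0,0, 0,0,40,0,0, 0,0,42,0,0, 0,0,42,0,0, 0,0,42,0,0, 0,0,42,0,0, 0,0,42,0,0]'
python3 - <<'E'
from h import *
print(status.state()['tool_pos'])
o=[]
for c,(u,v) in {"top":(207,262),"side":(272,250)}.items():
    p,d=vision.grab_frame(c); o.append(cv2.resize(p[v-50:v+50,u-65:u+65,::-1],(520,400)[:2] if 0 else (390,300),interpolation=3))
cv2.imwrite("pics/a.png",np.hstack(o))
E
```

```text
time: 4.0
tool_pos: [0.4629, 0.1776, 0.0685]
tool_rot: [-0.0, 0.979, 0.205, 0.0]
contact_force: [-0.3, -0.1, 0.5]
gripper_width: -0.001
[0.46289749 0.17760697 0.06845746]
```

View pics/a.png

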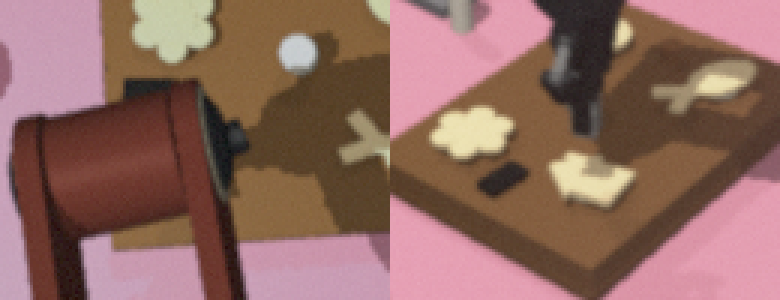

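The side view, right half, shows the shut tips just above the middle of the house. The top view is blocked by the arm. Pressing slowly.

```bash
python3 -m crank '[0,0,4,0,0, 0,0,8,0,0, 0,0,11,0,0, 0,0,13,0,0, 0,0,14,0,0, 0,0,15,0,0, 0,0,16,0,0, 0,0,17,0,0, 0,0,17,0,0, 0,0,17,0,0]'
```

```text
time: 5.1
tool_pos: [0.4627, 0.1775, 0.0512]
tool_rot: [-0.0, 0.979, 0.205, 0.0]
contact_force: [0.4, 0.4, 0.1]
gripper_width: -0.002
```

```bash
cat > z.py <<'E'
from h import *
import sys
p,d=vision.grab_frame("side")
for n in sys.argv[2:]:
    r=regions_of("side",n)
    if r:
        W=world("side",d,cv2.erode(r[0]["region"].astype(np.uint8),np.ones((3,3)))>0); print(n,round(r[0]["confidence"],2),np.median(W,0).round(4))
u,v=map(int,sys.argv[1].split(","))
cv2.imwrite(f"pics/s{status.state()['time']:.2f}.png",cv2.resize(p[v-45:v+45,u-60:u+60,::-1],(720,540),interpolation=3))
print(f"pics/s{status.state()['time']:.2f}.png",status.state()["contact_force"])
E
python3 z.py 272,245 house_top flower_top moon_top; ls -t pics; cp $(ls -t pics/s[0-9]*|head -1) pics/b.png
```

```text
house_top 0.75 [0.4622 0.1787 0.0561]
flower_top 0.59 [0.5849 0.1953 0.0559]
moon_top 0.23 [0.5271 0.4139 0.06  ]
pics/s5.30.png [-0.34044588 -1.07254953  1.02303052]
s5.30.png
a.png
side0.png
top0.png
```

View pics/b.png

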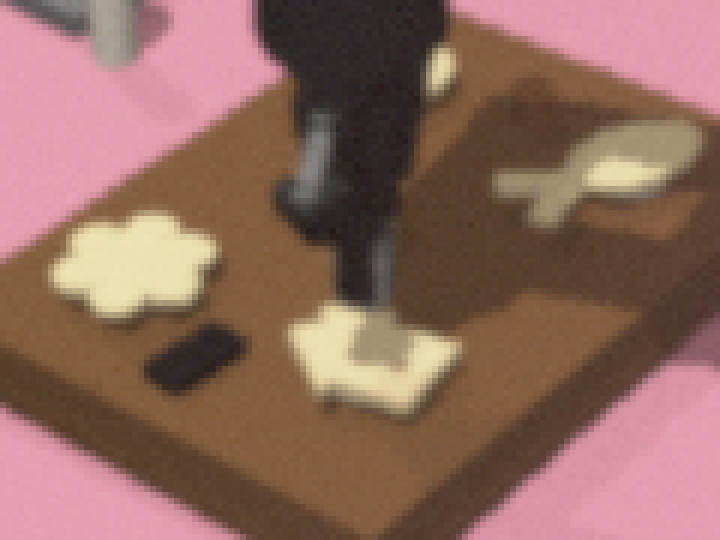

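Run:
```python
from h import *
s=status.state(); c=vision.get_calibration("side");K=np.array(c["camera_matrix"]);R=np.array(c["R"]);t=np.array(c["t"])
X=R@s["tool_pos"]+t; print("tcp px",(K@X/X[2])[:2],X[2], "j",s["joint_pos"])
p,d=vision.grab_frame("side")
m=np.zeros(d.shape,bool); m[225:254,262:282]=1; m&=p.max(2)<130
m&=(p[...,0].astype(int)-p[...,2]<25)
v,u=np.nonzero(m&(d>0)); W=world("side",d,m)
for k in range(225,254,2):
    q=v==k
    if q.any(): print(k,u[q].min(),u[q].max(),np.median(W[q],0).round(3),W[q].min(0).round(3))
```

```text
tcp px [273.05838339 260.54616284] 1.182637185896141 j [ 2.16078742e-01 -1.19944198e-01  2.03783630e+00  1.00551858e-05
  1.22358368e+00  1.37408767e+00]
225 262 280 [0.443 0.194 0.175] [0.439 0.07  0.04 ]
227 265 279 [0.443 0.196 0.169] [0.44  0.167 0.152]
229 262 278 [0.444 0.192 0.162] [0.438 0.162 0.141]
231 262 277 [0.439 0.213 0.171] [0.43  0.169 0.14 ]
233 262 278 [0.437 0.213 0.166] [0.427 0.166 0.132]
235 262 277 [0.437 0.215 0.162] [0.428 0.17  0.129]
237 262 277 [0.443 0.216 0.155] [0.429 0.17  0.122]
239 263 277 [0.447 0.208 0.137] [0.435 0.168 0.115]
241 268 277 [0.449 0.199 0.131] [0.438 0.168 0.109]
243 268 277 [0.455 0.187 0.113] [0.448 0.169 0.103]
245 268 277 [0.455 0.187 0.106] [0.45  0.169 0.097]
247 268 277 [0.455 0.187 0.101] [0.449 0.169 0.092]
249 269 276 [0.454 0.188 0.096] [0.45  0.179 0.094]
251 274 274 [0.452 0.184 0.09 ] [0.452 0.184 0.09 ]
```

The reported TCP is at z 0.051, but there's no contact. The side depth puts the real tips near z 0.085, so the reported height is about 3 cm too low. I'll feel downward in small steps.

```bash
python3 -m crank '[0,0,2,0,0, 0,0,4,0,0, 0,0,6,0,0, 0,0,8,0,0, 0,0,10,0,0, 0,0,12,0,0, 0,0,14,0,0, 0,0,15,0,0, 0,0,15,0,0, 0,0,15,0,0]'
python3 - <<'E'
from h import *
p,d=vision.grab_frame("side")
cv2.imwrite("pics/c.png",cv2.resize(p[200:290,212:332,::-1],(720,540),interpolation=3))
W=world("side",d,np.ones_like(d)>0).reshape(-1,3) if (d>0).all() else None
r=regions_of("side","house_top")
for x in r[:1]: print(np.median(world("side",d,x["region"]),0))
for k in range(244,262,2):
    m=np.zeros(d.shape,bool); m[k,270:277]=1; print(k,world("side",d,m)[[1,3,5]].round(3).tolist(),p[k,273])
E
```

```text
time: 6.35
tool_pos: [0.4627, 0.1776, 0.0361]
tool_rot: [-0.0, 0.979, 0.205, 0.0]
contact_force: [0.1, -0.0, -0.4]
gripper_width: -0.003
[0.45574193 0.18022863 0.05559309]
244 [[0.435, 0.21, 0.133], [0.439, 0.199, 0.125], [0.446, 0.186, 0.114]] [44 36 35]
246 [[0.44, 0.205, 0.122], [0.44, 0.198, 0.118], [0.451, 0.18, 0.103]] [55 46 47]
248 [[0.458, 0.188, 0.098], [0.451, 0.187, 0.101], [0.454, 0.178, 0.094]] [55 48 47]
250 [[0.46, 0.186, 0.09], [0.45, 0.189, 0.097], [0.452, 0.18, 0.09]] [49 44 45]
252 [[0.457, 0.189, 0.087], [0.453, 0.186, 0.088], [0.455, 0.178, 0.082]] [48 42 37]
254 [[0.457, 0.19, 0.081], [0.452, 0.188, 0.083], [0.454, 0.179, 0.077]] [54 46 45]
256 [[0.475, 0.172, 0.056], [0.456, 0.184, 0.073], [0.453, 0.18, 0.072]] [120 110  95]
258 [[0.47, 0.177, 0.055], [0.466, 0.174, 0.056], [0.461, 0.172, 0.057]] [161 142 112]
260 [[0.462, 0.186, 0.058], [0.459, 0.181, 0.057], [0.456, 0.178, 0.057]] [146 130 103]
```

View pics/c.png

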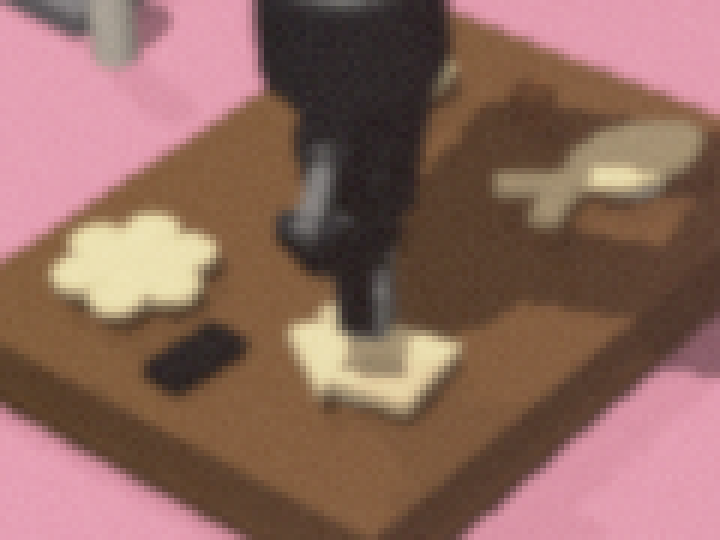

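The tip is now at about z 0.072 over the middle of the house, with still no contact. I'll continue in small steps.

```bash
python3 -m crank '[0,0,2,0,0, 0,0,4,0,0, 0,0,6,0,0, 0,0,8,0,0, 0,0,10,0,0, 0,0,11,0,0, 0,0,12,0,0, 0,0,12,0,0, 0,0,12,0,0, 0,0,12,0,0]'
```

```text
time: 7.45
tool_pos: [0.4627, 0.1775, 0.0242]
tool_rot: [0.0, 0.979, 0.205, 0.0]
contact_force: [-0.0, -0.6, -0.6]
gripper_width: -0.001
```

```bash
python3 -m crank '[0,0,1,0,0, 0,0,2,0,0, 0,0,2.5,0,0, 0,0,3,0,0, 0,0,3.5,0,0, 0,0,4,0,0, 0,0,4,0,0, 0,0,4,0,0, 0,0,4,0,0, 0,0,4,0,0]'
```

```text
time: 8.45
tool_pos: [0.4628, 0.1776, 0.0202]
tool_rot: [-0.0, 0.979, 0.205, 0.0]
contact_force: [-0.4, 0.6, 3.5]
gripper_width: -0.005
```

Contact, at a reported z of about 0.020–0.022. I'll press 8 mm more.

```bash
python3 -m crank '[0,0,1,0,0, 0,0,2,0,0, 0,0,3,0,0, 0,0,4,0,0, 0,0,5,0,0, 0,0,6,0,0, 0,0,7,0,0, 0,0,8,0,0, 0,0,8,0,0, 0,0,8,0,0]'
```

```text
time: 9.45
tool_pos: [0.4628, 0.1776, 0.0122]
tool_rot: [-0.0, 0.979, 0.205, 0.0]
contact_force: [-1.0, -0.3, 4.4]
gripper_width: -0.003
```

```bash
python3 -m crank '[0,0,0.5,0,0, 0,0,1,0,0, 0,0,1.5,0,0, 0,0,2,0,0, 0,0,2,0,0, 0,0,2,0,0, 0,0,2,0,0, 0,0,2,0,0, 0,0,2,0,0, 0,0,2,0,0]'
```

```text
time: 10.45
tool_pos: [0.4628, 0.1776, 0.0104]
tool_rot: [-0.0, 0.979, 0.205, 0.0]
contact_force: [-1.7, -0.2, 5.4]
gripper_width: -0.002
```

```bash
python3 -m crank '[0,0,-5,0,0, 0,0,-15,0,0, 0,0,-40,0,0, 15,5,-75,0,0, 40,11,-75,0,0, 70,20,-75,0,0, 100,28,-75,0,0, 118,33,-60,0,0, 118,33,-40,0,0, 118,33,-32,0,0]'; python3 z.py 272,245 house_top fish_top moon_top flower_top
```

```text
time: 11.45
tool_pos: [0.5828, 0.1943, 0.0399]
tool_rot: [-0.0, 0.979, 0.205, -0.002]
contact_force: [0.5, -0.4, -0.1]
gripper_width: 0.003
house_top 0.86 [0.4625 0.1777 0.0445]
fish_top 0.64 [0.4733 0.0027 0.0557]
moon_top 0.64 [0.6039 0.0064 0.0559]
flower_top 0.69 [0.4732 0.0011 0.0557]
pics/s11.70.png [ 0.01213884 -1.48191976  0.19443709]
```

The house is down about 11 mm (top face now at 0.0445). Now the flower.

```bash
python3 -m crank '[0,0,3,0,0, 0,0,7,0,0, 0,0,11,0,0, 0,0,14,0,0, 0,0,16,0,0, 0,0,18,0,0, 0,0,19,0,0, 0,0,20,0,0, 0,0,21,0,0, 0,0,22,0,0]'
```

```text
time: 12.7
tool_pos: [0.5839, 0.1946, 0.0204]
tool_rot: [0.0, 0.979, 0.205, -0.0]
contact_force: [-2.4, -0.4, 3.3]
gripper_width: -0.002
```

```bash
python3 -m crank '[0,0,1,0,0, 0,0,2,0,0, 0,0,3,0,0, 0,0,4,0,0, 0,0,5,0,0, 0,0,6,0,0, 0,0,7,0,0, 0,0,8,0,0, 0,0,8,0,0, 0,0,8,0,0]'
```

```text
time: 13.7
tool_pos: [0.5839, 0.1946, 0.0122]
tool_rot: [0.0, 0.979, 0.205, -0.0]
contact_force: [-3.9, -0.4, 5.0]
gripper_width: 0.001
```

```bash
python3 -m crank '[0,0,-5,0,0, 0,0,-20,0,0, 0,0,-50,0,0, 0,0,-85,0,0, -20,15,-85,0,0, -50,38,-85,0,0, -80,60,-85,0,0, -110,83,-85,0,0, -140,105,-85,0,0, -165,124,-85,0,0]'; python3 z.py 290,240 flower_top house_top
```

```text
time: 14.7
tool_pos: [0.4823, 0.0135, 0.0982]
tool_rot: [0.0, 0.979, 0.205, 0.001]
contact_force: [0.2, 0.1, 0.8]
gripper_width: 0.001
flower_top 0.58 [0.582  0.1975 0.045 ]
house_top 0.8 [0.4633 0.178  0.0443]
pics/s14.85.png [ 0.06092704  0.57466315 -0.24527024]
```

```bash
python3 -m crank '[-10,8,0,0,0, -21,16,0,0,0, -21,16,15,0,0, -21,16,30,0,0, -21,16,45,0,0, -21,16,52,0,0, -21,16,55,0,0, -21,16,55,0,0, -21,16,55,0,0, -21,16,55,0,0]'; python3 z.py 300,235 fish_top moon_top; cp $(ls -t pics/s[0-9]*|head -1) pics/d.png
```

```text
time: 15.85
tool_pos: [0.4704, -0.0083, 0.0429]
tool_rot: [0.0, 0.979, 0.205, 0.001]
contact_force: [0.3, -0.4, -0.3]
gripper_width: 0.001
fish_top 0.85 [0.4724 0.0034 0.056 ]
moon_top 0.64 [0.6066 0.009  0.0562]
pics/s16.00.png [ 0.73665941 -0.52012734  0.15181989]
```

View pics/d.png

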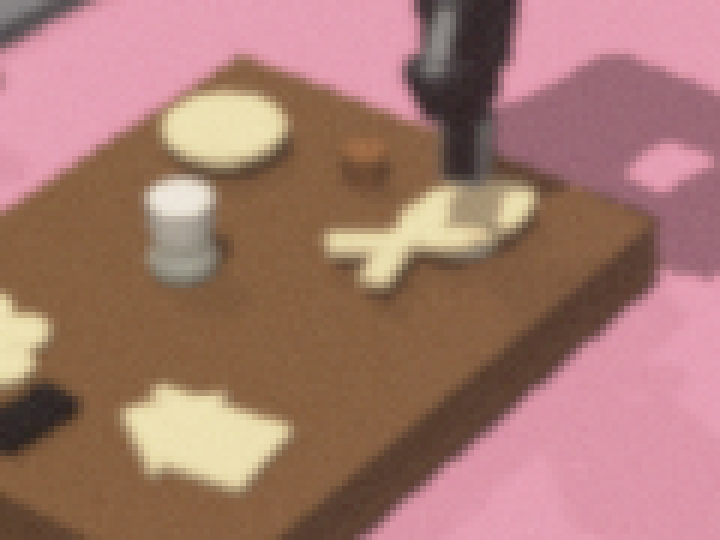

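The flower is down about 11 mm. The crop shows the tips at (470,180), above the middle of the fish body, with the pot, bead and moon untouched.

```bash
python3 -m crank '[0,0,4,0,0, 0,0,8,0,0, 0,0,12,0,0, 0,0,15,0,0, 0,0,17,0,0, 0,0,19,0,0, 0,0,20,0,0, 0,0,21,0,0, 0,0,22,0,0, 0,0,22,0,0]'
```

```text
time: 17.0
tool_pos: [0.4697, -0.0082, 0.0202]
tool_rot: [-0.0, 0.979, 0.205, -0.0]
contact_force: [-2.1, -0.2, 3.5]
gripper_width: -0.001
```

```bash
python3 -m crank '[0,0,1,0,0, 0,0,2,0,0, 0,0,3,0,0, 0,0,4,0,0, 0,0,5,0,0, 0,0,6,0,0, 0,0,7,0,0, 0,0,8,0,0, 0,0,8,0,0, 0,0,8,0,0]'
```

```text
time: 18.0
tool_pos: [0.4698, -0.0082, 0.0121]
tool_rot: [-0.0, 0.979, 0.205, -0.0]
contact_force: [-3.6, 0.4, 4.7]
gripper_width: -0.0
```

```bash
python3 -m crank '[0,0,-5,0,0, 0,0,-20,0,0, 0,0,-50,0,0, 0,0,-90,0,0, 0,0,-135,0,0, -30,36,-160,0,0, -60,73,-160,0,0, -90,109,-160,0,0, -110,134,-160,0,0, -110,134,-160,0,0]'; python3 z.py 290,235 fish_top flower_top house_top moon_top glue_pot eraser bead; cp $(ls -t pics/s[0-9]*|head -1) pics/e.png
```

```text
time: 19.0
tool_pos: [0.4221, -0.1782, 0.1722]
tool_rot: [0.001, 0.979, 0.202, 0.0]
contact_force: [-0.2, 0.5, -0.1]
gripper_width: -0.001
fish_top 0.68 [ 0.4732 -0.0015  0.0449]
flower_top 0.66 [0.5826 0.1968 0.0451]
moon_top 0.74 [0.603  0.0063 0.0562]
glue_pot 0.67 [0.5465 0.0974 0.0705]
eraser 0.58 [0.5228 0.2187 0.049 ]
bead 0.39 [ 0.5352 -0.0151  0.0554]
pics/s19.40.png [-0.68723063  0.15011345 -1.59213937]
```

View pics/e.png

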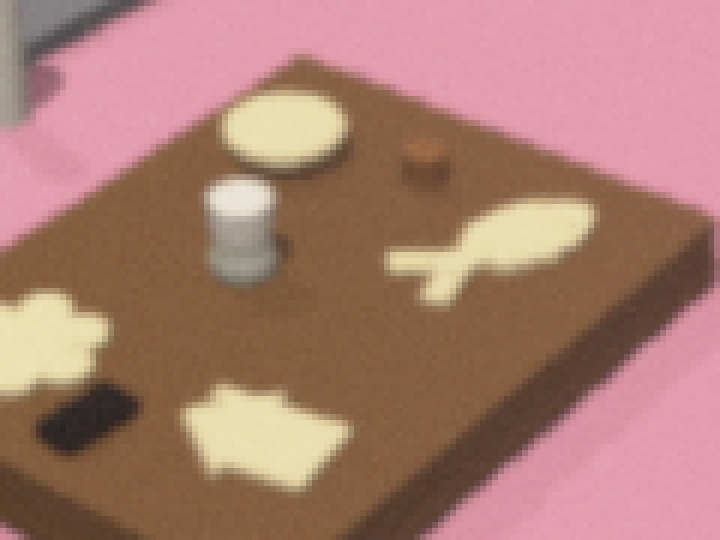

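The crop shows the house, flower and fish sunk nearly flush. The moon still stands proud, and the pot, bead and eraser are in place. Handing in.

```bash
python3 -c "
from h import *
print(status.state()['joint_vel'].__str__(), order.job_done())"
```

```text
the job is handed in; nothing more can be done
[-0.00299987  0.00092362 -0.00318021 -0.00089408  0.0014603  -0.00247678] None
```

I pressed the house, then the flower, then the fish into their putty pads with shut fingertips, backed the hand clear, and handed the job in at about 20 s of the 42 s allowed.

- **Depth:** Side-camera depth showed each top face drop from about 0.056 m to about 0.0445–0.045 m. That is roughly 11 mm by camera, and 8–10 mm by how far the arm travelled after contact. Either way it is past half the gap.
- **Force:** The wrist readings I took during the presses stayed at about 5.5 N or less vertically and 4 N or less sideways.
- **Other things:** The moon still stands at 0.056 m. The pot, eraser and bead are where they were, to within the camera's accuracy. I did not re-measure the cups, paint jar or glue stick, but the arm never went near them.
- **Disagreements:** The fingertips touched the cut-outs at a reported height of about 0.021 m, not the 0.056 m expected, so the real tips sit about 35 mm above the reported TCP. I found this in the side view and felt down to contact in small steps. In the last look the network did not report the house, but the previous check gave 0.0443 m and the picture shows it sunk.

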